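Zero the bench thickness gauge with the stylus

TASK

Zero the thickness gauge: take the stylus out of its cradle and, with its thin tip, press the small spring key recessed in the hole of the gauge's sloped front panel fully home, gently, and keep it down for about one and a half seconds. Then draw the stylus out and lay it back in its cradle as it lay, without disturbing the plaster model, the pot and the little bottle.

Things in the scene. Friction and masses are not known exactly. Their poses are not given: they have to be found in the camera images.
- stylus_mid (a point): Centre of the stylus's grey handle, 110 x 12 x 12 mm, square, flat sides facing y and z. The stylus is loose, 175 mm long, 30 to 60 g. x runs along it to the thin tip: handle from -55 to +55 mm, a 9 mm steel ferrule to +65 mm, then a round 6 mm steel shaft to the tip at +120 mm. It lies level in the cradle, tip pointing away from the robot; z is up.
- stylus_tip (a point): The very tip (round, blunt, 6 mm thick) of the stylus's shaft, on the handle's axis 120 mm along x from stylus_mid; same axes.
- stylus: The stylus itself; its origin is 6 mm below stylus_mid; same axes.
- cradle_seat (a point): Where the centre of the handle belongs in the cradle, 48 mm above the work surface (at the start the handle may lie up to 6 mm along x from it). x is the direction in which the stylus's tip lies, z is up.
- cradle: Aluminium stylus cradle, fixed; origin under its centre, axes as cradle_seat. Base 110 x 50 x 10 mm; two posts, 10 mm thick, at x = -38 and +38 mm (66 mm clear between them), 36 mm wide, each with an open-topped notch 20 mm wide across y, notch floor 42 mm and post top 56 mm above the work surface.
- zero_mouth (a point): Centre of the mouth of the round hole, 12 mm wide with a 2 mm chamfer, in the gauge's sloped front panel, 68 mm above the work surface. z is the panel's outward normal, back towards the robot and 30 degrees above level; the key is pressed along -z. x points up the slope, y level to the left. The key's face lies 3 to 15 mm below the mouth: how deep varies, is not measured, and must be felt.
- zero_key (a joint): Travel of the black recessed key (10 mm across) in m: 0 released, 0.006 fully home; counts as home beyond 0.0045. Sprung: about 1.8 N to start moving, 6 N at 4.7 mm, 7.2 N fully home at a hard stop; it springs back when let go. More than 20 N from the stylus on the gauge damages it.
- gauge: Thickness gauge, fixed: white console on a grey foot, origin under it on the work surface; x points from the front panel to the back, z up. It spans x = -63 to +107 mm, 68 mm to either side, 108 mm high; a spindle on a C-frame on top reaches 207 mm. Panel 128 mm wide, 100 mm up the slope; the hole is 34 mm from its left and 40 mm from its upper edge, ringed by a dark bezel, left of a display.
- jaw_model: A plaster model of a jaw, 75 x 67 x 32 mm, loose bystander; origin at the centre of its underside.
- powder_pot: A small white round lidded pot, 41 mm wide, 25 mm high, loose bystander; origin at the centre of its underside.
- small_bottle: A little white bottle, 28 mm wide, 80 mm high, loose bystander; origin at the centre of its underside.
Mind the look-alikes: they are no part of the job. What is meant by the cradle is not black, and is the larger of those in its own colour.

How it is judged:
On the way:
1. the key is held fully home (beyond 4.5 mm of its 6 mm travel) by the stylus for a second (value of joint zero_key above 0.0045 m and contact force between stylus and gauge above 2 N), for 1 s.
At the end, for the whole second after the job is handed in: The stylus lies at rest in both notches of the cradle, the centre of its handle within 15 mm of the cradle's seat point and within 4 mm of its height, parallel to the cradle within 0.15 rad, its tip on the same side as at the start; the key has sprung back (under 1 mm) (distance between stylus_mid and cradle_seat below 0.015 m and z of stylus_mid in the frame of cradle_seat between -0.004 and 0.004 m and angle between the x axis of stylus_mid and the x axis of cradle_seat, either way round below 0.15 rad and linear speed of stylus below 0.02 m/s and value of joint zero_key below 0.001 m and x of stylus_tip in the frame of cradle_seat above 0.09 m); the robot touches nothing.
It fails at once if the stylus presses on the gauge with more than 20 N (contact force between stylus and gauge above 20 N).
It fails at once if the plaster model is shifted more than 15 mm or tipped (distance of jaw_model from where it was at the start of the episode above 0.015 m or angle between jaw_model's own z axis and vertical above 0.3 rad).
It fails at once if the pot is shifted more than 15 mm or tipped (distance of powder_pot from where it was at the start of the episode above 0.015 m or angle between powder_pot's own z axis and vertical above 0.3 rad).
It fails at once if the little bottle is shifted more than 15 mm or tipped (distance of small_bottle from where it was at the start of the episode above 0.015 m or angle between small_bottle's own z axis and vertical above 0.3 rad).
It also fails if it takes over 51 s, if anything falls off the work surface, if the arm or the gripper's body presses on something with over 40 N, if the wrist force passes 120 N, or if a joint passes its speed limit or range.

ROBOT

A 7-joint arm with a two-finger parallel gripper is mounted at the origin on a cart in front of the work surface, level with it; the furniture and walls round the work are solid. World frame = base frame: x ahead of the robot, y to its left, z up, the work surface at z = 0. Lengths are in m, angles in rad, forces in N, time in s.
With the tool pointing down it reaches from about 0.4 to 0.85 m from the base axis. Payload 10.4 kg.
Tool frame: the origin (TCP) lies midway between the tips of the shut fingers; the grasp point (between the pads) lies hold_point_z behind it (hold_point_z is the distance from the TCP to the grasp point, in m); z points along the fingers, y is the line along which they close (so a half turn about z gives the same grasp; the last joint's range is limited). The gripper opens to 87 mm and grips with 3 to 60 N. Pads are 19 mm wide; open, the fingers measure 117 mm over their backs; the gripper's body (75 mm by 190 mm) begins 51 mm behind the grasp point.
Start: joints at [-1.192, 0.332, -0.065, 1.46, 0.022, 1.35, -0.088], TCP at [0.244, 0.575, 0.202] pointing down, gripper open.
Joint ranges: [-2.6, 2.6], [-0.5, 2.12], [-1.47, 1.34], [0.16, 2.42], [-1.27, 4.41], [0.06, 2.06], [-2.6, 2.6]. Speed limits (rad/s): [2.22, 2.22, 2.79, 2.79, 3.14, 3.14, 3.14].

INTERFACE

Orientations are given as a unit quaternion [x, y, z, w].
In Python, from bench import * gives the robot as it stands. The module is installed in compiled form; this text tells all that it offers.
- The arm moves only by the tool drive_tool, never from a script. Its argument "increments" is a list of rows, each a list of 6 numbers: the shift along the tool's x, y, z scaled (see below), then the turn, a rotation vector about the tool's x, y, z scaled (see below). In form: [[dx, dy, dz, rx, ry, rz], ...]. A call has exactly 5 rows; each row is the pose to reach, as a shift and turn from the pose commanded when the call began, along the tool's axes at that moment; what a row does not reach only later rows make up. The controller multiplies each number of a shift by 300 mm and each number of a turn by pi/4 rad. A row lasts 1/12 s, in which the tool goes at most 41.7 mm and 7.16 degrees, less where a joint would pass 70% of its speed; a pose out of reach is approached as far as the arm can. A call with a number of a shift or a turn outside -1 to 1 is refused whole. A call with a gripper value outside its range is refused whole. "claw" is the closure, from 0 (fully open) to 1 (shut), set as the call begins (left out, the last holds). The fingers move at their own pace and stop on an object; "force" is the grip in N (left out, the last holds). Time passes only in rows, so rows that repeat a pose let the fingers close, or fill a call up. It gives the time, the measured TCP pose, the force, the opening and the grip force at its end, in the units of the state.
- read_state(): the state, without advancing time (a new reading comes with each control period).
- camera(name): name is "scene" or "top" or "wrist"; returns the picture (384x512x3 uint8, blue, green, red); there is no depth.
- get_calibration(name): a dict with "K" (3x3 intrinsics, pixels), "position" and "rotation" of the camera in the world. Camera axes: x right, y down, z forward; pixel columns grow to the right and rows downward; lengths in m; the calibration is good to about 2 mm. A picture is of the moment at which its call begins: read the wrist's pose just before it. get_calibration takes no time and is no camera call; for the wrist camera it gives the pose at the moment of the call.
- close_job(): hands the job in; it is judged then, once.
The state is a dict: "time": time; "joint_positions": joint angles; "joint_vel": joint speeds; "joint_torque": joint torques, N m; "ee_pos": TCP position; "eef_rot": TCP orientation; "ft_force": force on the tool from outside, world axes, zero at the start; "torque": the same for the moment, N m; "width": finger opening in m; "grip_force": force on a finger pad.
Only numpy, scipy, OpenCV 4.12 (cv2) and the standard library are available. Lean on these libraries where they do the work, as an engineer would, in place of code of your own. Each camera call takes 0.05 s, during which the arm holds its last target. There are 200 camera calls.

## Working session

There is one attempt and no reset: what is moved stays moved. The work goes in short steps, Python scripts to look and compute and a tool call to move; the robot and the scene stay as the last step left them, time stands still between calls to the robot, and variables do not carry over. Pictures are saved under pics/ and viewed, at most 10 in all, crops included, and the job is handed in when it is done.

Besides the shell and the picture viewer there is one more tool, called after "Request:" by a JSON object that holds its "name" and its "arguments", one argument or row to a line. drive_tool: Moves the arm, as the interface text tells. Its arguments: {"type":"object","properties":{"increments":{"type":"array","items":{"type":"array","items":{"type":"number"}}},"claw":{"type":"number"},"force":{"type":"number"}},"required":["increments"]}

```bash
mkdir -p pics; python3 - <<'E'
from bench import *
import cv2
s=read_state(); print(s)
for n in ["scene","top"]:
    c=get_calibration(n); print(n,c)
    cv2.imwrite(f"pics/{n}0.png",camera(n))
E
```

```text
{'time': 0.0, 'joint_positions': array([-1.19159948,  0.3328502 , -0.06471624,  1.46091518,  0.02157469,
        1.34986182, -0.08849955]), 'joint_vel': array([ 4.72758283e-04, -1.99178904e-03,  7.67554864e-04,  7.65247890e-04,
        2.02226406e-05,  2.22045695e-03, -9.48669275e-04]), 'joint_torque': array([-1.53271571e-04, -6.23242235e+01,  2.44482391e-02, -3.89908504e+01,
       -6.12036232e-02,  3.96508514e-02,  1.43320217e-04]), 'ee_pos': array([0.24425495, 0.57487035, 0.20117999]), 'eef_rot': array([ 1.99534689e-01,  9.79890534e-01, -6.59580821e-04, -1.18832608e-04]), 'ft_force': array([ 0.59462764, -0.29645126,  0.79322976]), 'torque': array([0.00807641, 0.00392404, 0.00655886]), 'grip_force': 0.0, 'width': 0.08738653389676204}
scene {'K': array([[369.68910207,   0.        , 253.1633718 ],
       [  0.        , 369.68910207, 201.17660558],
       [  0.        ,   0.        ,   1.        ]]), 'position': array([1.23433979, 0.30333182, 0.80334579]), 'rotation': array([ 0.5236943 ,  0.76252501, -0.3110919 , -0.21799476])}
top {'K': array([[447.51551713,   0.        , 251.85797187],
       [  0.        , 447.51551713, 183.66372794],
       [  0.        ,   0.        ,   1.        ]]), 'position': array([0.34490934, 0.06725087, 1.08716127]), 'rotation': array([ 0.70543011, -0.70214525,  0.06194011, -0.07432245])}
```

View pics/scene0.png

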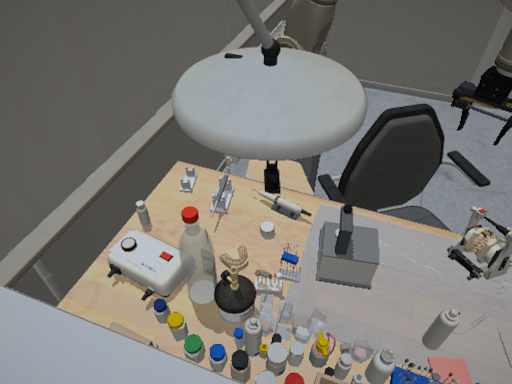

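View pics/top0.png

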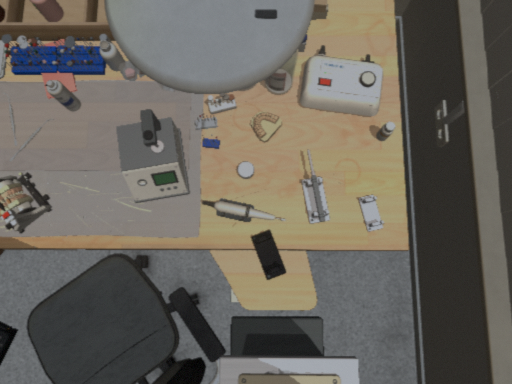

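```bash
cat > h.py <<'E'
from bench import *
import numpy as np, cv2
from scipy.spatial.transform import Rotation as R
def rot(c):
    r=np.array(c["rotation"]); return R.from_quat(r).as_matrix() if r.size==4 else r
def ray(n,u,v,c=None):
    c=c or get_calibration(n); d=rot(c)@np.linalg.inv(c["K"])@[u,v,1.]
    return np.array(c["position"]),d/np.linalg.norm(d)
def onz(n,u,v,z,c=None):
    p,d=ray(n,u,v,c); return p+d*(z-p[2])/d[2]
def proj(n,P,c=None):
    c=c or get_calibration(n); q=c["K"]@rot(c).T@(np.array(P)-c["position"]); return q[:2]/q[2]
def tri(a,b):
    (p,d),(q,e)=a,b; A=np.c_[d,-e]; t=np.linalg.lstsq(A,q-p,rcond=None)[0]
    x,y=p+d*t[0],q+e*t[1]; return (x+y)/2,np.linalg.norm(x-y)
E
python3 - <<'E'
from h import *
for n in["top","scene"]:
    for P in [(0,0,0),(.244,.575,.2),(.4,0,0),(.4,-.1,0)]: print(n,P,proj(n,P))
for nm,u,v,z in [("white cradle",371,212,.0),("cradle big",316,200,.048),("gauge",155,165,.1),("tip?",308,153,.048)]: print(nm,onz("top",u,v,z))
t=cv2.imread("pics/top0.png"); a=cv2.resize(t[110:240,95:215],None,fx=4,fy=4,interpolation=2); b=cv2.resize(t[110:240,225:395],None,fx=4,fy=4,interpolation=2)
cv2.imwrite("pics/tc.png",np.hstack([a,b])[:, :]) ; print(a.shape,b.shape)
E
```

```text
top (0, 0, 0) [289.25651959 428.7019344 ]
top (0.244, 0.575, 0.2) [ -4.7230207 322.9399987]
top (0.4, 0, 0) [287.64068797 247.99090219]
top (0.4, -0.1, 0) [329.34664943 248.22024809]
scene (0, 0, 0) [291.49736848 117.01425035]
scene (0.244, 0.575, 0.2) [472.88198379 141.93190073]
scene (0.4, 0, 0) [255.84728995 180.49525837]
scene (0.4, -0.1, 0) [227.48179192 173.0964786 ]
white cradle [ 0.48794352 -0.20345949  0.        ]
cradle big [ 0.50941607 -0.0644239   0.048     ]
gauge [0.58042196 0.30589402 0.1       ]
tip? [ 0.6231549  -0.04772637  0.048     ]
(520, 480, 3) (520, 680, 3)
```

```bash
python3 - <<'E'
from h import *
t=cv2.imread("pics/top0.png"); s=cv2.imread("pics/scene0.png")
f=lambda im,x,y,w,h,W:cv2.resize(im[y:y+h,x:x+w],(W,W*h//w),interpolation=2)
a=np.hstack([f(t,290,140,100,90,400),f(t,105,110,100,90,400)])
a=np.vstack([a,np.hstack([f(s,175,160,100,55,400),f(s,305,200,100,55,400)])])
cv2.imwrite("pics/crop.png",a); print(a.shape)
E
```

```text
(580, 800, 3)
```

View pics/crop.png

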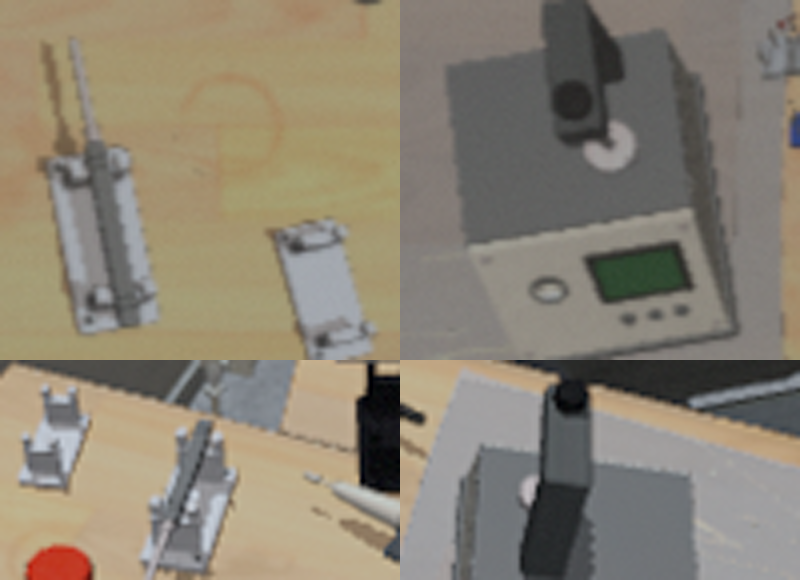

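```bash
python3 - <<'E'
from h import *
a,b,t=[onz("top",u,v,.052,) for u,v in[(322.3,220.7),(313.7,175.5),(308.2,150)]]
t[:]=onz("top",308.2,150,.048)
print(a,b,t,np.linalg.norm(a-b),np.linalg.norm(t-b),"yaw",np.degrees(np.arctan2(*(t-a)[1::-1])))
L=onz("top",122.5,171.5,.1026);Rr=onz("top",178,162.7,.1026);h=onz("top",142,182.3,.068)
d=L-Rr;print(L,Rr,np.linalg.norm(d),"gauge yaw",np.degrees(np.arctan2(-d[0],d[1])),"hole",h)
y=np.degrees(np.arctan2(-d[0],d[1]));n=R.from_euler('z',y,degrees=True).apply([-np.cos(np.pi/6),0,.5]);up=R.from_euler('z',y,degrees=True).apply([.5,0,.866])
print("hole pred",L-d/128e-3*.034*.128/np.linalg.norm(d)*1-.04*up)
E
```

```text
[ 0.46038098 -0.07743499  0.052     ] [ 0.56726576 -0.0597373   0.052     ] [ 0.63058064 -0.04833616  0.048     ] 0.10834003819860864 0.06445742934592197 yaw 9.701986551958196
[0.5645098  0.37845511 0.1026    ] [0.58528089 0.25312333 0.1026    ] 0.12704131197299762 gauge yaw 9.410035699547775 hole [0.54654517 0.3420774  0.068     ]
hole pred [0.55033788 0.34164266 0.06796   ]
```

```bash
python3 - <<'E'
from h import *
print(tri(ray("top",212,30),ray("scene",270,110)), tri(ray("top",265,14),ray("scene",233,57)))
s=read_state();c=get_calibration("wrist");T=R.from_quat(s["eef_rot"])
print(T.inv().apply(c["position"]-s["ee_pos"]), T.as_matrix().T@rot(c),c["K"])
try: print(hold_point_z)
except Exception as e: print(e)
import bench; print([x for x in dir(bench) if x[0]!='_'])
print(T.as_matrix())
E
```

```text
(array([0.70568703, 0.13793355, 0.46449797]), np.float64(0.005986235605617802)) (array([0.68676795, 0.060841  , 0.53627743]), np.float64(0.0002676185400525756))
[ 0.07093387 -0.00038636 -0.18273021] [[ 3.70527689e-04 -9.64439647e-01 -2.64302913e-01]
 [ 9.99999891e-01  4.32297888e-04 -1.75546962e-04]
 [ 2.83562041e-04 -2.64302820e-01  9.64439702e-01]] [[336.16592101   0.         257.11762756]
 [  0.         336.16592101 192.28397702]
 [  0.           0.           1.        ]]
0.0187
['PlanningError', 'camera', 'close_job', 'get_calibration', 'hold_point_z', 'read_state']
[[-9.20363699e-01  3.91063278e-01 -4.18068500e-04]
 [ 3.91063493e-01  9.20362931e-01 -1.19142273e-03]
 [-8.11469290e-05 -1.26003356e-03 -9.99999203e-01]]
```

Request:
{"name": "drive_tool", "arguments": {
  "increments": [
    [-0.08,-0.05,-0.08,0,0,-0.07],
    [-0.17,-0.11,-0.16,0,0,-0.15],
    [-0.26,-0.17,-0.16,0,0,-0.22],
    [-0.35,-0.22,-0.16,0,0,-0.3],
    [-0.436,-0.277,-0.167,0,0,-0.36]
  ],
  "claw": 0
}}

```text
time: 0.52
ee_pos: [0.3331, 0.4461, 0.2518]
eef_rot: [0.058, 0.998, -0.0, -0.0]
ft_force: [-0.4, 0.5, -0.0]
width: 0.0872
grip_force: 0.0
```

```bash
cat >> h.py <<'E'
def Rd(yaw,pitch):  # stylus direction yaw (deg), nose-down pitch (deg); tool x = -stylus x, tool z down
    M=R.from_euler('z',yaw,degrees=True)*R.from_euler('y',pitch,degrees=True)
    return M*R.from_matrix(np.diag([-1.,1,-1]))
def inc(pos,Rt):
    s=read_state();T=R.from_quat(s["eef_rot"])
    d=T.inv().apply(np.array(pos)-s["ee_pos"])/.3; r=(T.inv()*Rt).as_rotvec()/(np.pi/4)
    print("t",round(s["time"],2),"pos",s["ee_pos"].round(4),"F",s["ft_force"].round(1),"w",round(s["width"],4),"inc",np.r_[d,r].round(4))
E
python3 - <<'E'
from h import *
for a,b in [((107,10),(366,105)),((313,10),(173,100)),((190,92),(275,155))]: print(tri(ray("top",*a),ray("scene",*b)))
inc((.42,.32,.25),Rd(9.6,0))
E
```

```text
(array([0.71050175, 0.28727435, 0.50962224]), np.float64(0.0008834773838309335))
(array([ 0.74191473, -0.02160461,  0.46630292]), np.float64(0.018744606040858133))
(array([0.66296595, 0.16477881, 0.34387022]), np.float64(0.05518578985142861))
t 0.52 pos [0.3331 0.4461 0.2518] F [-0.4  0.5 -0. ] w 0.0872 inc [-3.363e-01 -3.841e-01  6.100e-03 -3.000e-04 -1.000e-04 -3.609e-01]
```

Request:
{"name": "drive_tool", "arguments": {
  "increments": [
    [-0.07,-0.08,0,0,0,-0.08],
    [-0.14,-0.16,0,0,0,-0.16],
    [-0.21,-0.24,0,0,0,-0.24],
    [-0.28,-0.32,0,0,0,-0.32],
    [-0.336,-0.384,0,0,0,-0.361]
  ]
}}

```text
time: 0.93
ee_pos: [0.4199, 0.3187, 0.2519]
eef_rot: [-0.083, 0.997, -0.0, -0.0]
ft_force: [-0.4, 0.9, -0.4]
width: 0.0865
grip_force: 0.0
```

Request:
{"name": "drive_tool", "arguments": {
  "increments": [
    [0,0,0,0,0,0],
    [0,0,0,0,0,0],
    [0,0,0,0,0,0],
    [0,0,0,0,0,0],
    [0,0,0,0,0,0]
  ]
}}

```text
time: 1.35
ee_pos: [0.4178, 0.3223, 0.2518]
eef_rot: [-0.083, 0.997, 0.0, -0.0]
ft_force: [-0.1, 0.1, -0.2]
width: 0.0871
grip_force: 0.0
```

```bash
python3 - <<'E'
from h import *
inc((.42,.32,.25),Rd(9.6,0))
c=get_calibration("wrist"); im=camera("wrist"); cv2.imwrite("pics/w1.png",im)
import pickle; pickle.dump(c,open("w1.pkl","wb"))
print(proj("wrist",(.548,.342,.068),c))
E
```

```text
t 1.35 pos [0.4178 0.3223 0.2518] F [-0.1  0.1 -0.2] w 0.0871 inc [-0.0058 -0.0089  0.0061  0.0001 -0.0006 -0.0015]
[256.1961832  273.99423202]
```

View pics/w1.png

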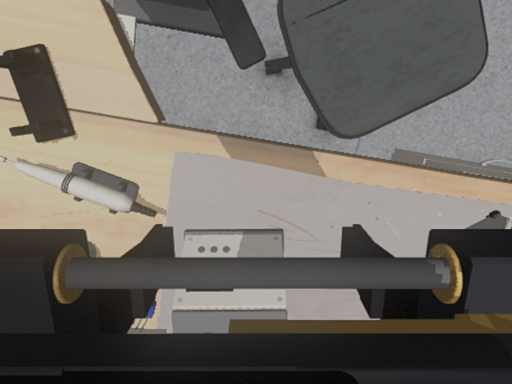

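```bash
python3 - <<'E'
from h import *
p=np.array((.47,.335,.25));T=Rd(9.6,-20);inc(p,T)
s=read_state();T0=R.from_quat(s["eef_rot"]);c=get_calibration("wrist")
c2=dict(K=c["K"],position=p+T.apply(T0.inv().apply(c["position"]-s["ee_pos"])),rotation=(T*T0.inv()).as_matrix()@rot(c))
print(proj("wrist",(.548,.342,.068),c2),c2["position"])
E
```

```text
t 1.4 pos [0.418  0.3222 0.2519] F [-0.3 -0.2  0.1] w 0.0871 inc [-1.780e-01  1.350e-02  6.200e-03 -3.000e-04 -4.448e-01 -1.800e-03]
[252.79614883 174.12885146] [0.34248238 0.31252941 0.39733039]
```

Request:
{"name": "drive_tool", "arguments": {
  "increments": [
    [-0.045,0,0,0,-0.11,0],
    [-0.09,0,0,0,-0.22,0],
    [-0.135,0.01,0,0,-0.33,0],
    [-0.178,0.0135,0.006,0,-0.445,0],
    [-0.178,0.0135,0.006,0,-0.445,0]
  ]
}}

```text
time: 1.82
ee_pos: [0.4693, 0.335, 0.2494]
eef_rot: [-0.083, 0.981, 0.014, 0.175]
ft_force: [-0.5, 0.3, 0.4]
width: 0.087
grip_force: 0.0
```

Request:
{"name": "drive_tool", "arguments": {
  "increments": [
    [0,0,0,0,0,0],
    [0,0,0,0,0,0],
    [0,0,0,0,0,0],
    [0,0,0,0,0,0],
    [0,0,0,0,0,0]
  ]
}}

```text
time: 2.23
ee_pos: [0.471, 0.3339, 0.2503]
eef_rot: [-0.081, 0.982, 0.014, 0.173]
ft_force: [-0.7, -0.0, -0.5]
width: 0.087
grip_force: 0.0
```

```bash
python3 - <<'E'
from h import *
inc((.47,.335,.25),Rd(9.6,-20))
c=get_calibration("wrist"); im=camera("wrist"); cv2.imwrite("pics/w2.png",im)
import pickle; pickle.dump(c,open("w2.pkl","wb"))
print(proj("wrist",(.548,.342,.068),c))
E
```

```text
t 2.23 pos [0.471  0.3339 0.2503] F [-0.7 -0.  -0.5] w 0.087 inc [ 0.003   0.0041  0.0001 -0.0015 -0.0004 -0.0045]
[254.06507186 173.54787984]
```

View pics/w2.png

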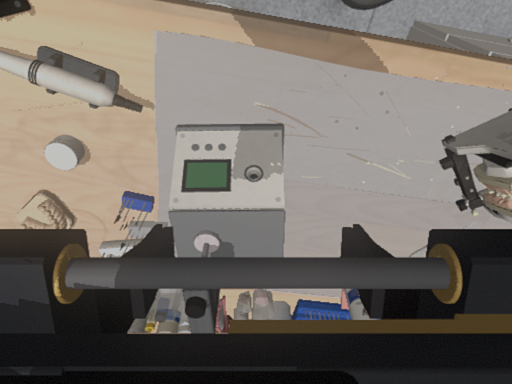

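```bash
python3 - <<'E'
from h import *
import pickle
c=pickle.load(open("w2.pkl","rb"));im=cv2.imread("pics/w2.png");g=cv2.cvtColor(im,6)
roi=g[158:190,238:272];m=(roi<115).astype(np.uint8)
print(roi[::2,::2])
cs,_=cv2.findContours(m,0,1);k=max(cs,key=cv2.contourArea);e=cv2.fitEllipse(k);print(e,cv2.contourArea(k))
u,v=e[0][0]+238,e[0][1]+158;print(u,v,onz("w",u,v,.068,c))
# panel mask corners
m=((g>150)&(im.max(2)-im.min(2)<35)).astype(np.uint8);m[:120]=0;m[212:]=0;m[:,:165]=0;m[:,292:]=0
k=max(cv2.findContours(m,0,1)[0],key=cv2.contourArea);r=cv2.approxPolyDP(cv2.convexHull(k),6,True)[:,0];print(r)
E
```

```text
[[139 140 139 140 140 140 138 140 139 141 140 140 140 141 141 139 141]
 [140 140 140 141 140 140 140 141 141 141 140 140 140 140 141 141 140]
 [140 139 141 139 140 139 140 143 143 143 140 141 140 141 141 141 145]
 [140 140 141 139 140 141 140 135 135 136 142 142 142 141 140 141 158]
 [141 140 140 140 139 120  77  84  92  75  87 138 143 140 141 142 142]
 [139 140 142 140  93  94 151 165 167 156 112  80 138 140 142 143 143]
 [140 140 142 123  82 146 147 143 137 145 151 104 106 141 141 143 144]
 [138 140 141 108 112 134 120 134 136 131 130 130  82 143 142 143 143]
 [139 139 141  96 109 120 108  71  63  96 118 125  82 143 143 142 161]
 [139 139 140 124  83 111  66  59  60  57 101 101 103 144 142 140 166]
 [172 153 148 140  97  93  98  75  77 103 106  78 151 155 141 183 183]
 [181 182 182 182 185 133  93 109 110  94 115 168 187 185 183 183 183]
 [179 179 180 180 181 183 178 161 169 173 184 183 182 182 183 183 183]
 [178 179 181 181 181 180 181 182 181 181 181 183 182 182 182 183 183]
 [181 180 180 180 180 179 180 180 181 182 181 182 183 183 183 183 184]
 [181 182 182 181 180 180 179 180 180 182 182 182 182 182 183 182 183]]
((15.176234245300293, 14.854711532592773), (15.775805473327637, 18.363418579101562), 85.84980010986328) 225.5
253.1762342453003 172.85471153259277 [0.54723739 0.34083953 0.068     ]
[[291 136]
 [291 211]
 [165 211]
 [165 120]
 [267 120]]
```

```bash
python3 - <<'E'
from h import *
T=Rd(9.6,-20)
inc((.405,.13,.25),T)
print((T.inv().apply(np.array((.033,-.206,-.01)))/.3).round(3))
E
```

```text
t 2.28 pos [0.471  0.3339 0.2503] F [-0.8 -0.4 -0. ] w 0.0871 inc [ 3.083e-01 -6.347e-01 -1.113e-01 -1.600e-03 -3.000e-04 -4.400e-03]
[ 0.017 -0.695  0.029]
```

Request:
{"name": "drive_tool", "arguments": {
  "increments": [
    [0.06,-0.12,-0.02,0,0,0],
    [0.12,-0.24,-0.04,0,0,0],
    [0.18,-0.37,-0.07,0,0,0],
    [0.25,-0.5,-0.09,0,0,0],
    [0.308,-0.635,-0.111,0,0,0]
  ]
}}

```text
time: 2.7
ee_pos: [0.4062, 0.1363, 0.2496]
eef_rot: [-0.081, 0.981, 0.015, 0.173]
ft_force: [0.2, -1.0, 1.8]
width: 0.087
grip_force: 0.0
```

Request:
{"name": "drive_tool", "arguments": {
  "increments": [
    [0,-0.13,0,0,0,0],
    [0.01,-0.27,0.01,0,0,0],
    [0.015,-0.4,0.02,0,0,0],
    [0.017,-0.53,0.03,0,0,0],
    [0.017,-0.65,0.029,0,0,0]
  ]
}}

```text
time: 3.12
ee_pos: [0.4369, -0.0579, 0.2397]
eef_rot: [-0.08, 0.982, 0.014, 0.173]
ft_force: [2.2, -0.4, 0.8]
width: 0.0871
grip_force: 0.0
```

Request:
{"name": "drive_tool", "arguments": {
  "increments": [
    [0,-0.05,0,0,0,0],
    [0,-0.05,0,0,0,0],
    [0,-0.05,0,0,0,0],
    [0,-0.05,0,0,0,0],
    [0,-0.05,0,0,0,0]
  ]
}}

```text
time: 3.53
ee_pos: [0.4397, -0.0685, 0.2399]
eef_rot: [-0.082, 0.981, 0.014, 0.173]
ft_force: [-0.3, 0.8, 0.5]
width: 0.0872
grip_force: 0.0
```

```bash
python3 - <<'E'
from h import *
inc((.438,-.076,.24),Rd(9.6,-20))
c=get_calibration("wrist"); im=camera("wrist"); cv2.imwrite("pics/w3.png",im)
import pickle; pickle.dump(c,open("w3.pkl","wb"))
print([proj("wrist",p,c) for p in [(.46,-.077,.048),(.5138,-.0686,.048),(.6306,-.0483,.048)]])
E
```

```text
t 3.53 pos [ 0.4397 -0.0685  0.2399] F [-0.3  0.8  0.5] w 0.0872 inc [ 0.0091 -0.0236 -0.0035 -0.0008  0.0003 -0.0014]
[array([247.2767732 , 122.50043789]), array([247.51565104, 166.01295943]), array([249.40605572, 240.25278075])]
```

View pics/w3.png

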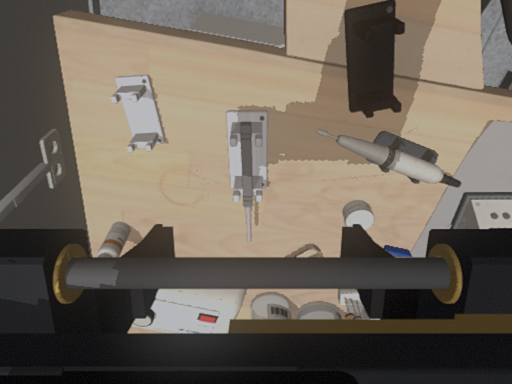

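```bash
python3 - <<'E'
from h import *
import pickle
c=pickle.load(open("w3.pkl","rb"));g=cv2.cvtColor(cv2.imread("pics/w3.png"),6)
for r in [116,119,120,121,122,123,124,130,145,150,160,165,170,175,180,200,202,204,206,208,210,220,230,236,238,240,242]: print(r,g[r,226:272:1 if 0 else 2])
E
```

```text
116 [160 185 185 185 185 188 149 147 149 149 146 147 150 151 150 147 150 111
  85 146 138 121 130]
119 [157 186 184 184 185 186 150 147 151 150 147 149 151 152 151 147 150  92
  80 128 138 120 128]
120 [160 186 185 186 186 188 151 150 147 146 145 146 149 153 151 149 151 127
 113 144 139 121 128]
121 [163 185 185 181 179 181 146 141 123 123 122 122 132 147 145 142 145 143
 146 150 137 120 128]
122 [162 186 186 157 141 136 118  98  75  76  76  74  82 109 109 109 110 109
 133 149 137 120 129]
123 [161 186 186 136 122 115 108  86  71  72  71  71  71 109 108 105 106 106
 131 149 137 119 129]
124 [162 186 187 132 121 108 108  84  76  74  75  75  75 109 108 109 106 107
 132 149 136 121 130]
130 [162 186 174 118 109 109 109  90  93  94  92  93  83 109 109 109 109 106
 134 149 135 128 129]
145 [167 169 156 137 139 152 187 169  87  92  92  91  86 138 145 136 142 135
 130 149 131 126 126]
150 [168 160 186 185 184 185 185 174  90  91  91  92  88 138 151 145 148 144
 145 150 129 127 128]
160 [167 159 185 185 185 184 185 177  88  92  92  91  88 126 151 145 149 144
 144 147 130 126 127]
165 [165 15
[... 872 characters left out ...]
65 164]
210 [168 167 167 167 168 167 167 168 169 164 164 164 134 160 160 127 149 172
 170 164 161 162 162]
220 [166 168 168 168 169 169 168 169 169 171 153 170 142 170 157 125 147 169
 164 166 166 166 166]
230 [168 168 168 169 168 168 169 168 168 169 163 171 144 169 168 167 168 168
 168 169 168 168 169]
236 [164 163 163 164 163 163 164 164 163 164 156 169 143 165 165 165 165 165
 166 166 167 167 168]
238 [162 163 163 164 164 165 165 165 165 166 158 168 145 166 166 166 167 165
 167 164 167 167 167]
240 [163 164 165 165 165 165 165 166 166 167 159 166 146 166 167 168 167 167
 166 165 165 166 165]
242 [166 165 165 165 168 168 167 168 168 168 167 163 162 167 165 164 163 163
 163 163 163 163 163]
```

```bash
python3 - <<'E'
from h import *
import pickle
c=pickle.load(open("w3.pkl","rb"))
a=onz("w",245.8,122,.050,c);m=onz("w",246.4,160,.054,c);t=onz("w",248.3,241,.048,c)
d=t-a;d[2]=0;L=np.linalg.norm(d);d/=L
print(a,m,t,L,"yaw",np.degrees(np.arctan2(d[1],d[0])),"mid",(a+t)/2, "mid from tip",t-.12*d,"from rear",a+.055*d)
# cradle base: centres of front/back edges at z=.01
for v,u1,u2 in [(110.5,227,267.5),(199.5,232.5,266)]: print(onz("w",(u1+u2)/2,v,.01,c),np.linalg.norm(onz("w",u1,v,.01,c)-onz("w",u2,v,.01,c)))
mid=np.array((.5138,-.0685,.048));print("hp",hold_point_z)
inc((.512,-.0685,.14),Rd(9.7,0))
E
```

```text
[ 0.45882474 -0.07872531  0.05      ] [ 0.50259261 -0.0714314   0.054     ] [ 0.63224106 -0.0495878   0.048     ] 0.1758471342549832 yaw 9.537784250115456 mid [ 0.5455329  -0.06415655  0.049     ] mid from tip [ 0.51389988 -0.06947155  0.048     ] from rear [ 0.51306445 -0.06961192  0.05      ]
[ 0.46170953 -0.07772545  0.01      ] 0.04748452247589506
[ 0.58967584 -0.0556017   0.01      ] 0.046759750757098914
hp 0.0187
t 3.58 pos [ 0.4397 -0.0686  0.24  ] F [ 0.1  0.  -0.5] w 0.087 inc [-0.1092 -0.0395  0.3944 -0.001   0.4448 -0.0036]
```

Request:
{"name": "drive_tool", "arguments": {
  "increments": [
    [-0.02,-0.01,0.08,0,0.1,0],
    [-0.045,-0.015,0.16,0,0.2,0],
    [-0.065,-0.025,0.24,0,0.3,0],
    [-0.09,-0.03,0.32,0,0.4,0],
    [-0.109,-0.0395,0.394,-0.001,0.445,-0.0036]
  ]
}}

```text
time: 4.0
ee_pos: [0.5138, -0.0676, 0.1396]
eef_rot: [-0.085, 0.996, 0.0, -0.001]
ft_force: [0.4, 0.9, 1.4]
width: 0.0869
grip_force: 0.0
```

Request:
{"name": "drive_tool", "arguments": {
  "increments": [
    [0,0,0,0,0,0],
    [0,0,0,0,0,0],
    [0,0,0,0,0,0],
    [0,0,0,0,0,0],
    [0,0,0,0,0,0]
  ]
}}

```text
time: 4.42
ee_pos: [0.5121, -0.0696, 0.1419]
eef_rot: [-0.083, 0.997, 0.001, 0.002]
ft_force: [0.7, 0.3, -0.0]
width: 0.0871
grip_force: 0.0
```

```bash
python3 - <<'E'
from h import *
inc((.5137,-.0695,.029),Rd(9.55,0))
E
```

```text
t 4.42 pos [ 0.5121 -0.0696  0.1419] F [ 0.7  0.3 -0. ] w 0.0871 inc [-0.0037 -0.0012  0.3765  0.0025  0.0052  0.0004]
```

Request:
{"name": "drive_tool", "arguments": {
  "increments": [
    [-0.003,0,0.08,0,0,0],
    [-0.004,0,0.16,0,0,0],
    [-0.004,0,0.25,0,0,0],
    [-0.004,-0.001,0.33,0,0,0],
    [-0.004,-0.001,0.375,0,0,0]
  ]
}}

```text
time: 4.83
ee_pos: [0.5123, -0.0693, 0.0269]
eef_rot: [-0.084, 0.997, 0.001, 0.0]
ft_force: [-0.4, 0.6, 0.3]
width: 0.0869
grip_force: 0.0
```

Request:
{"name": "drive_tool", "arguments": {
  "increments": [
    [0,0,0,0,0,0],
    [0,0,0,0,0,0],
    [0,0,0,0,0,0],
    [0,0,0,0,0,0],
    [0,0,0,0,0,0]
  ],
  "claw": 0.75,
  "force": 10
}}

```text
time: 5.25
ee_pos: [0.5141, -0.0696, 0.029]
eef_rot: [-0.084, 0.996, 0.0, 0.001]
ft_force: [-0.8, -0.9, -0.5]
width: 0.0615
grip_force: 0.0
```

```bash
python3 - <<'E'
from h import *
inc((.5137,-.0695,.029),Rd(9.55,0))
E
```

```text
t 5.25 pos [ 0.5141 -0.0696  0.029 ] F [-0.8 -0.9 -0.5] w 0.0615 inc [ 0.0012  0.0007 -0.0002  0.0008  0.0032  0.001 ]
```

Good pose; close fully with firm grip.

Request:
{"name": "drive_tool", "arguments": {
  "increments": [
    [0,0,0,0,0,0],
    [0,0,0,0,0,0],
    [0,0,0,0,0,0],
    [0,0,0,0,0,0],
    [0,0,0,0,0,0]
  ],
  "claw": 1,
  "force": 40
}}

```text
time: 5.67
ee_pos: [0.5132, -0.0698, 0.0276]
eef_rot: [-0.084, 0.997, 0.0, -0.0]
ft_force: [-1.0, -0.1, -0.5]
width: 0.0281
grip_force: 0.0
```

Request:
{"name": "drive_tool", "arguments": {
  "increments": [
    [0,0,0,0,0,0],
    [0,0,0,0,0,0],
    [0,0,0,0,0,0],
    [0,0,0,0,0,0],
    [0,0,0,0,0,0]
  ]
}}

```text
time: 6.08
ee_pos: [0.5132, -0.0698, 0.0276]
eef_rot: [-0.084, 0.997, 0.0, -0.0]
ft_force: [-0.8, 0.0, -0.0]
width: 0.0113
grip_force: 40.0
```

Request:
{"name": "drive_tool", "arguments": {
  "increments": [
    [0,0,0,0,0,0],
    [0,0,0,0,0,0],
    [0,0,0,0,0,0],
    [0,0,0,0,0,0],
    [0,0,0,0,0,0]
  ]
}}

```text
time: 6.5
ee_pos: [0.5132, -0.0698, 0.0276]
eef_rot: [-0.084, 0.997, 0.0, -0.0]
ft_force: [-0.5, -0.6, -0.1]
width: 0.0114
grip_force: 40.0
```

```bash
cat >> h.py <<'E'
H=np.array((.547,.3413,.068)); YG=9.5
RP=Rd(YG,30); N=-RP.apply([-1,0,0])
TIP=np.array([-.1205,0,-.0204])
def press(s): return H+N*s-RP.apply(TIP)
E
python3 - <<'E'
from h import *
T=Rd(9.55,0)
print(N,press(.03),press(0))
a=np.array((.5132,-.0698,.0276));b=np.array((.50,-.07,.18));c=np.array((.40,.12,.2));d=np.array((.40,.31,.2))
for p,q in[(a,b),(b,c),(c,d)]: print((T.inv().apply(q-p)/.3).round(3))
E
```

```text
[-0.85414839 -0.14293542  0.5       ] [0.40839055 0.31810473 0.12558308] [0.43401501 0.3223928  0.11058308]
[ 0.044  0.007 -0.508]
[ 0.224  0.68  -0.067]
[-0.105  0.625  0.   ]
```

Request:
{"name": "drive_tool", "arguments": {
  "increments": [
    [0,0,-0.05,0,0,0],
    [0,0,-0.15,0,0,0],
    [0.01,0,-0.27,0,0,0],
    [0.03,0.005,-0.39,0,0,0],
    [0.044,0.007,-0.508,0,0,0]
  ]
}}

```text
time: 6.92
ee_pos: [0.4991, -0.0703, 0.1816]
eef_rot: [-0.083, 0.997, 0.0, -0.0]
ft_force: [0.8, 1.6, -0.4]
width: 0.0108
grip_force: 40.0
```

Request:
{"name": "drive_tool", "arguments": {
  "increments": [
    [0.06,0.11,-0.02,0,0,0],
    [0.11,0.24,-0.04,0,0,0],
    [0.15,0.37,-0.06,0,0,0],
    [0.2,0.5,-0.067,0,0,0],
    [0.224,0.63,-0.067,0,0,0]
  ]
}}

```text
time: 7.33
ee_pos: [0.4006, 0.1064, 0.2011]
eef_rot: [-0.083, 0.997, 0.001, 0.001]
ft_force: [1.1, 0.5, 0.4]
width: 0.0111
grip_force: 40.0
```

Request:
{"name": "drive_tool", "arguments": {
  "increments": [
    [0,0.12,0,0,0,0],
    [-0.02,0.24,0,0,0,0],
    [-0.04,0.36,0,0,0,0],
    [-0.07,0.48,0,0,0,0],
    [-0.1,0.6,0,0,0,0]
  ]
}}

```text
time: 7.75
ee_pos: [0.4013, 0.2895, 0.2003]
eef_rot: [-0.084, 0.996, 0.0, 0.0]
ft_force: [1.2, -0.5, 0.6]
width: 0.0108
grip_force: 40.0
```

Request:
{"name": "drive_tool", "arguments": {
  "increments": [
    [0,0,0,0,0,0],
    [0,0,0,0,0,0],
    [0,0,0,0,0,0],
    [0,0,0,0,0,0],
    [0,0,0,0,0,0]
  ]
}}

```text
time: 8.17
ee_pos: [0.402, 0.2866, 0.2005]
eef_rot: [-0.083, 0.997, 0.0, 0.0]
ft_force: [-0.8, -0.2, -0.0]
width: 0.0114
grip_force: 40.0
```

```bash
python3 - <<'E'
from h import *
inc(press(.05)+[0,0,.02],RP)
E
```

```text
t 8.17 pos [0.402  0.2866 0.2005] F [-0.8 -0.2 -0. ] w 0.0114 inc [ 0.0195  0.1     0.1497  0.0008  0.667  -0.    ]
```

Request:
{"name": "drive_tool", "arguments": {
  "increments": [
    [0.004,0.02,0.02,0,0.13,0],
    [0.008,0.04,0.05,0,0.27,0],
    [0.012,0.06,0.09,0,0.4,0],
    [0.016,0.08,0.12,0,0.54,0],
    [0.0195,0.1,0.15,0,0.667,0]
  ]
}}

```text
time: 8.58
ee_pos: [0.3916, 0.3162, 0.1556]
eef_rot: [-0.08, 0.962, -0.021, -0.26]
ft_force: [0.1, 0.3, 0.6]
width: 0.0111
grip_force: 40.0
```

Request:
{"name": "drive_tool", "arguments": {
  "increments": [
    [0,0,0,0,0,0],
    [0,0,0,0,0,0],
    [0,0,0,0,0,0],
    [0,0,0,0,0,0],
    [0,0,0,0,0,0]
  ]
}}

```text
time: 9.0
ee_pos: [0.3911, 0.3166, 0.1576]
eef_rot: [-0.081, 0.963, -0.02, -0.256]
ft_force: [-0.6, -0.1, 0.8]
width: 0.0109
grip_force: 40.0
```

```bash
python3 - <<'E'
from h import *
inc(press(.025),RP)
t=camera("top");s=camera("scene");w=camera("wrist")
f=lambda im,x,y,w,h,W:cv2.resize(im[y:y+h,x:x+w],(W,W*h//w),interpolation=2)
a=f(t,100,120,110,120,400);b=f(s,290,180,110,120,400);cv2.imwrite("pics/c2.png",np.hstack([a,b]));cv2.imwrite("pics/t2.png",t);cv2.imwrite("pics/w4.png",w)
S=read_state();tip=S["ee_pos"]+R.from_quat(S["eef_rot"]).apply(TIP);print(tip,proj("top",tip),proj("top",H),proj("scene",tip))
E
```

```text
t 9.0 pos [0.3911 0.3166 0.1576] F [-0.6 -0.1  0.8] w 0.0109 inc [-0.1196 -0.005   0.064   0.002   0.0054  0.0037]
[0.50392751 0.33579487 0.11438011] [138.39169419 197.1210549 ] [142.34221405 182.10968482] [363.00790094 204.34952866]
```

View pics/c2.png

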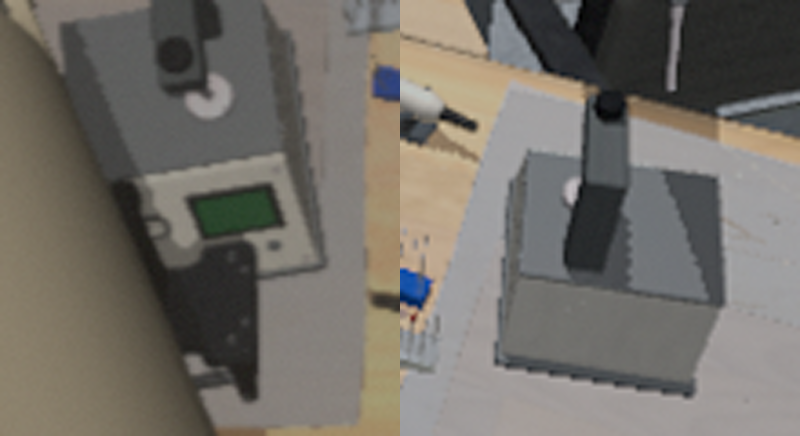

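Request:
{"name": "drive_tool", "arguments": {
  "increments": [
    [-0.03,-0.001,0.02,0,0,0],
    [-0.06,-0.002,0.04,0,0.002,0],
    [-0.09,-0.003,0.055,0.001,0.004,0.002],
    [-0.12,-0.005,0.064,0.001,0.004,0.003],
    [-0.12,-0.005,0.064,0.001,0.004,0.003]
  ]
}}

```text
time: 9.57
ee_pos: [0.4129, 0.3176, 0.1182]
eef_rot: [-0.079, 0.962, -0.023, -0.261]
ft_force: [0.6, -0.8, -2.0]
width: 0.0112
grip_force: 40.0
```

Request:
{"name": "drive_tool", "arguments": {
  "increments": [
    [0,0,0,0,0,0],
    [0,0,0,0,0,0],
    [0,0,0,0,0,0],
    [0,0,0,0,0,0],
    [0,0,0,0,0,0]
  ]
}}

```text
time: 9.98
ee_pos: [0.4124, 0.3186, 0.121]
eef_rot: [-0.08, 0.962, -0.022, -0.259]
ft_force: [0.2, -0.2, 0.1]
width: 0.0108
grip_force: 40.0
```

```bash
cat >> h.py <<'E'
def chk(n=1):
    for i in range(n):
        if i: camera("top")
        S=read_state();T=R.from_quat(S["eef_rot"]);tip=S["ee_pos"]+T.apply(TIP);e=RP.inv().apply(tip-H)
        print("t",round(S["time"],2),"tip out(x),lat(y),down-slope(z) mm",(e*1e3).round(1),"axis err deg",np.degrees((RP.inv()*T).as_rotvec()).round(2),"F tool",RP.inv().apply(S["ft_force"]).round(1),"w",S["width"].round(4))
E
python3 -c "
from h import *
chk(4); inc(press(.005),RP)"
```

```text
Traceback (most recent call last):
  File "h.py", line 31, in chk
    print("t",round(S["time"],2),"tip out(x),lat(y),down-slope(z) mm",(e*1e3).round(1),"axis err deg",np.degrees((RP.inv()*T).as_rotvec()).round(2),"F tool",RP.inv().apply(S["ft_force"]).round(1),"w",S["width"].round(4))
                                                                                                                                                                                                        ^^^^^^^^^^^^^^^^
AttributeError: 'float' object has no attribute 'round'
```

```bash
sed -i 's/,"w",S\["width"\].round(4)//' h.py; python3 -c "
from h import *
chk(4); inc(press(.005),RP)"
```

```text
t 9.98 tip out(x),lat(y),down-slope(z) mm [24.1 -0.2  2.3] axis err deg [0.06 0.16 0.02] F tool [-0.1 -0.3 -0.1]
t 10.03 tip out(x),lat(y),down-slope(z) mm [24.1 -0.3  2.3] axis err deg [0.06 0.17 0.03] F tool [-0.4  0.6  0.3]
t 10.08 tip out(x),lat(y),down-slope(z) mm [24.1 -0.3  2.4] axis err deg [0.07 0.17 0.03] F tool [0.8 0.1 0.1]
t 10.13 tip out(x),lat(y),down-slope(z) mm [24.1 -0.3  2.5] axis err deg [0.06 0.18 0.03] F tool [-0.8  0.1  0.9]
t 10.13 pos [0.4124 0.3185 0.1208] F [ 0.2  0.1 -1.2] w 0.0112 inc [-0.0638  0.0009 -0.0072 -0.0014 -0.004  -0.0008]
```

Request:
{"name": "drive_tool", "arguments": {
  "increments": [
    [-0.015,0,-0.007,0,0,0],
    [-0.03,0,-0.007,0,-0.002,0],
    [-0.045,0.001,-0.007,0,-0.004,0],
    [-0.06,0.001,-0.007,0,-0.004,0],
    [-0.064,0.001,-0.007,0,-0.004,0]
  ]
}}

```text
time: 10.55
ee_pos: [0.4303, 0.3215, 0.1121]
eef_rot: [-0.08, 0.963, -0.022, -0.258]
ft_force: [-0.6, 0.3, 0.0]
width: 0.0114
grip_force: 40.0
```

Request:
{"name": "drive_tool", "arguments": {
  "increments": [
    [0,0,0,0,0,0],
    [0,0,0,0,0,0],
    [0,0,0,0,0,0],
    [0,0,0,0,0,0],
    [0,0,0,0,0,0]
  ]
}}

```text
time: 10.97
ee_pos: [0.4297, 0.3217, 0.1129]
eef_rot: [-0.08, 0.963, -0.022, -0.258]
ft_force: [0.5, -0.2, -0.7]
width: 0.0112
grip_force: 40.0
```

```bash
python3 -c "
from h import *
chk(3)
cv2.imwrite('pics/s5.png',camera('scene'))
t=camera('top');cv2.imwrite('pics/t5.png',t)"
```

```text
t 10.97 tip out(x),lat(y),down-slope(z) mm [ 5.  -0.   0.2] axis err deg [0.07 0.01 0.04] F tool [-0.7 -0.3  0.3]
t 11.02 tip out(x),lat(y),down-slope(z) mm [ 4.9 -0.1  0.1] axis err deg [0.07 0.   0.04] F tool [-0.7 -0.1  0.3]
t 11.07 tip out(x),lat(y),down-slope(z) mm [ 4.9 -0.1  0.2] axis err deg [0.07 0.01 0.04] F tool [0.3 0.5 1.3]
```

Request:
{"name": "drive_tool", "arguments": {
  "increments": [
    [-0.005,0,0,0,0,0],
    [-0.01,0,0,0,0,0],
    [-0.015,0,0,0,0,0],
    [-0.02,0,0,0,0,0],
    [-0.024,0,0,0,0,0]
  ]
}}

```text
time: 11.58
ee_pos: [0.4361, 0.3226, 0.109]
eef_rot: [-0.08, 0.963, -0.022, -0.258]
ft_force: [-0.1, 0.5, -0.5]
width: 0.0113
grip_force: 40.0
```

```bash
python3 -c "
from h import *
chk(3)"
```

```text
t 11.58 tip out(x),lat(y),down-slope(z) mm [-2.6 -0.2  0.3] axis err deg [0.07 0.02 0.05] F tool [-0.2  0.5  0.4]
t 11.63 tip out(x),lat(y),down-slope(z) mm [-2.7 -0.2  0.4] axis err deg [0.08 0.02 0.06] F tool [ 0.  -0.3  0.9]
t 11.68 tip out(x),lat(y),down-slope(z) mm [-2.6 -0.2  0.4] axis err deg [0.08 0.03 0.06] F tool [ 0.1 -0.  -0.2]
```

Request:
{"name": "drive_tool", "arguments": {
  "increments": [
    [-0.002,0,0,0,0,0],
    [-0.004,0,0,0,0,0],
    [-0.008,0,0,0,0,0],
    [-0.008,0,0,0,0,0],
    [-0.008,0,0,0,0,0]
  ]
}}

```text
time: 12.1
ee_pos: [0.438, 0.323, 0.108]
eef_rot: [-0.08, 0.963, -0.022, -0.258]
ft_force: [-0.9, -0.5, -0.5]
width: 0.0113
grip_force: 40.0
```

Request:
{"name": "drive_tool", "arguments": {
  "increments": [
    [-0.002,0,0,0,0,0],
    [-0.004,0,0,0,0,0],
    [-0.008,0,0,0,0,0],
    [-0.008,0,0,0,0,0],
    [-0.008,0,0,0,0,0]
  ]
}}

```text
time: 12.52
ee_pos: [0.4401, 0.3233, 0.1067]
eef_rot: [-0.08, 0.963, -0.022, -0.258]
ft_force: [-0.6, 0.6, -0.2]
width: 0.0113
grip_force: 40.0
```

```bash
python3 -c "
from h import *
chk(3)"
```

```text
t 12.52 tip out(x),lat(y),down-slope(z) mm [-7.2 -0.2  0.3] axis err deg [0.08 0.02 0.05] F tool [0.3 0.7 0.4]
t 12.57 tip out(x),lat(y),down-slope(z) mm [-7.2 -0.2  0.3] axis err deg [0.08 0.02 0.05] F tool [-0.8 -0.4  0.6]
t 12.62 tip out(x),lat(y),down-slope(z) mm [-7.2 -0.1  0.3] axis err deg [0.07 0.02 0.04] F tool [-0.1  0.2  1.3]
```

Inside the hole at 7 mm, no contact yet.

Request:
{"name": "drive_tool", "arguments": {
  "increments": [
    [-0.002,0,0,0,0,0],
    [-0.004,0,0,0,0,0],
    [-0.008,0,0,0,0,0],
    [-0.008,0,0,0,0,0],
    [-0.008,0,0,0,0,0]
  ]
}}

```text
time: 13.03
ee_pos: [0.4418, 0.3237, 0.1056]
eef_rot: [-0.08, 0.963, -0.022, -0.258]
ft_force: [-2.2, -0.2, 2.3]
width: 0.011
grip_force: 40.0
```

Request:
{"name": "drive_tool", "arguments": {
  "increments": [
    [-0.002,0,0,0,0,0],
    [-0.004,0,0,0,0,0],
    [-0.008,0,0,0,0,0],
    [-0.008,0,0,0,0,0],
    [-0.008,0,0,0,0,0]
  ]
}}

```text
time: 13.45
ee_pos: [0.4439, 0.324, 0.1044]
eef_rot: [-0.08, 0.963, -0.022, -0.258]
ft_force: [-3.8, -0.7, 1.0]
width: 0.0112
grip_force: 40.0
```

```bash
python3 -c "
from h import *
chk(3)"
```

```text
t 13.45 tip out(x),lat(y),down-slope(z) mm [-11.8  -0.1   0.5] axis err deg [0.08 0.05 0.04] F tool [ 3.8 -0.1  1.1]
t 13.5 tip out(x),lat(y),down-slope(z) mm [-11.8  -0.1   0.4] axis err deg [0.07 0.04 0.04] F tool [5.5 0.1 0.2]
t 13.55 tip out(x),lat(y),down-slope(z) mm [-11.8  -0.1   0.3] axis err deg [0.07 0.03 0.04] F tool [ 5.3 -1.1 -0.1]
```

Request:
{"name": "drive_tool", "arguments": {
  "increments": [
    [-0.001,0,0,0,0,0],
    [-0.003,0,0,0,0,0],
    [-0.005,0,0,0,0,0],
    [-0.006,0,0,0,0,0],
    [-0.006,0,0,0,0,0]
  ]
}}

```text
time: 13.97
ee_pos: [0.4455, 0.3243, 0.1035]
eef_rot: [-0.08, 0.963, -0.022, -0.258]
ft_force: [-5.8, -0.3, 2.7]
width: 0.0109
grip_force: 40.0
```

```bash
python3 -c "
from h import *
chk(4)"
```

```text
t 13.97 tip out(x),lat(y),down-slope(z) mm [-13.7  -0.1   0.4] axis err deg [0.08 0.04 0.04] F tool [6.3 0.7 0.6]
t 14.02 tip out(x),lat(y),down-slope(z) mm [-13.6  -0.1   0.4] axis err deg [0.07 0.04 0.04] F tool [ 6.8 -0.3  0. ]
t 14.07 tip out(x),lat(y),down-slope(z) mm [-13.6  -0.1   0.4] axis err deg [0.08 0.04 0.04] F tool [5.7 0.1 0. ]
t 14.12 tip out(x),lat(y),down-slope(z) mm [-13.6  -0.    0.4] axis err deg [0.07 0.04 0.04] F tool [ 6.  -0.8  0.5]
```

Request:
{"name": "drive_tool", "arguments": {
  "increments": [
    [-0.001,0,0,0,0,0],
    [-0.002,0,0,0,0,0],
    [-0.003,0,0,0,0,0],
    [-0.003,0,0,0,0,0],
    [-0.003,0,0,0,0,0]
  ]
}}

```text
time: 14.53
ee_pos: [0.4461, 0.3245, 0.1031]
eef_rot: [-0.08, 0.962, -0.022, -0.258]
ft_force: [-6.0, -1.8, 3.4]
width: 0.011
grip_force: 40.0
```

```bash
python3 -c "
from h import *
chk(4)"
```

```text
t 14.53 tip out(x),lat(y),down-slope(z) mm [-14.4  -0.    0.4] axis err deg [0.07 0.05 0.04] F tool [ 7.1 -0.8  0.2]
t 14.58 tip out(x),lat(y),down-slope(z) mm [-14.4  -0.    0.4] axis err deg [0.08 0.05 0.03] F tool [ 7.6 -0.4 -0.9]
t 14.63 tip out(x),lat(y),down-slope(z) mm [-14.4  -0.    0.5] axis err deg [0.08 0.06 0.04] F tool [6.8 0.  0.7]
t 14.68 tip out(x),lat(y),down-slope(z) mm [-14.4  -0.    0.4] axis err deg [0.07 0.05 0.04] F tool [ 6.9 -0.2  0.3]
```

Request:
{"name": "drive_tool", "arguments": {
  "increments": [
    [-0.001,0,0,0,0,0],
    [-0.002,0,0,0,0,0],
    [-0.002,0,0,0,0,0],
    [-0.002,0,0,0,0,0],
    [-0.002,0,0,0,0,0]
  ]
}}

```text
time: 15.1
ee_pos: [0.4465, 0.3246, 0.1029]
eef_rot: [-0.08, 0.962, -0.022, -0.259]
ft_force: [-5.7, -1.2, 4.5]
width: 0.011
grip_force: 40.0
```

```bash
python3 -c "
from h import *
chk(4)"
```

```text
t 15.1 tip out(x),lat(y),down-slope(z) mm [-14.8   0.1   0.5] axis err deg [0.08 0.08 0.03] F tool [ 7.3 -0.3 -1. ]
t 15.15 tip out(x),lat(y),down-slope(z) mm [-14.8  -0.    0.5] axis err deg [0.08 0.08 0.03] F tool [ 7.8 -0.9  0.2]
t 15.2 tip out(x),lat(y),down-slope(z) mm [-14.8   0.    0.5] axis err deg [0.08 0.08 0.03] F tool [ 7.8 -0.8 -0.2]
t 15.25 tip out(x),lat(y),down-slope(z) mm [-14.8   0.    0.5] axis err deg [0.08 0.08 0.03] F tool [ 7.2 -0.8 -0. ]
```

Request:
{"name": "drive_tool", "arguments": {
  "increments": [
    [-0.001,0,0,0,0,0],
    [-0.002,0,0,0,0,0],
    [-0.002,0,0,0,0,0],
    [-0.002,0,0,0,0,0],
    [-0.002,0,0,0,0,0]
  ]
}}

```text
time: 15.67
ee_pos: [0.4465, 0.3246, 0.1027]
eef_rot: [-0.08, 0.962, -0.022, -0.259]
ft_force: [-8.7, -0.7, 5.2]
width: 0.011
grip_force: 40.0
```

```bash
python3 -c "
from h import *
chk(5)"
```

```text
t 15.67 tip out(x),lat(y),down-slope(z) mm [-15.    0.1   0.7] axis err deg [0.08 0.14 0.01] F tool [10.1  0.8 -0.2]
t 15.72 tip out(x),lat(y),down-slope(z) mm [-15.    0.1   0.7] axis err deg [0.08 0.13 0.02] F tool [ 9.1  1.  -0.7]
t 15.77 tip out(x),lat(y),down-slope(z) mm [-15.    0.1   0.7] axis err deg [0.08 0.14 0.01] F tool [10.   0.1 -0.1]
t 15.82 tip out(x),lat(y),down-slope(z) mm [-15.    0.1   0.7] axis err deg [0.08 0.14 0.02] F tool [ 9.  -0.3  0.3]
t 15.87 tip out(x),lat(y),down-slope(z) mm [-15.    0.1   0.7] axis err deg [0.08 0.14 0.02] F tool [ 9.6 -0.6 -0.5]
```

At the hard stop (9.5 N). Hold, about 1.7 s more.

Request:
{"name": "drive_tool", "arguments": {
  "increments": [
    [0,0,0,0,0,0],
    [0,0,0,0,0,0],
    [0,0,0,0,0,0],
    [0,0,0,0,0,0],
    [0,0,0,0,0,0]
  ]
}}

```text
time: 16.28
ee_pos: [0.4466, 0.3246, 0.1027]
eef_rot: [-0.08, 0.962, -0.022, -0.259]
ft_force: [-7.8, -0.9, 4.8]
width: 0.0111
grip_force: 40.0
```

Request:
{"name": "drive_tool", "arguments": {
  "increments": [
    [0,0,0,0,0,0],
    [0,0,0,0,0,0],
    [0,0,0,0,0,0],
    [0,0,0,0,0,0],
    [0,0,0,0,0,0]
  ]
}}

```text
time: 16.7
ee_pos: [0.4465, 0.3246, 0.1027]
eef_rot: [-0.08, 0.962, -0.022, -0.259]
ft_force: [-7.3, -0.9, 4.8]
width: 0.0113
grip_force: 40.0
```

Request:
{"name": "drive_tool", "arguments": {
  "increments": [
    [0,0,0,0,0,0],
    [0,0,0,0,0,0],
    [0,0,0,0,0,0],
    [0,0,0,0,0,0],
    [0,0,0,0,0,0]
  ]
}}

```text
time: 17.12
ee_pos: [0.4466, 0.3246, 0.1027]
eef_rot: [-0.08, 0.962, -0.022, -0.259]
ft_force: [-8.2, -2.1, 4.5]
width: 0.0108
grip_force: 40.0
```

Request:
{"name": "drive_tool", "arguments": {
  "increments": [
    [0,0,0,0,0,0],
    [0,0,0,0,0,0],
    [0,0,0,0,0,0],
    [0,0,0,0,0,0],
    [0,0,0,0,0,0]
  ]
}}

```text
time: 17.53
ee_pos: [0.4466, 0.3246, 0.1027]
eef_rot: [-0.08, 0.962, -0.022, -0.259]
ft_force: [-7.9, -1.7, 4.9]
width: 0.0112
grip_force: 40.0
```

Request:
{"name": "drive_tool", "arguments": {
  "increments": [
    [0.02,0,0,0,0,0],
    [0.05,0,0,0,0,0],
    [0.09,0,0,0,0,0],
    [0.14,0,0,0,0,0],
    [0.18,0,0,0,0,0]
  ]
}}

```text
time: 17.95
ee_pos: [0.4013, 0.3168, 0.13]
eef_rot: [-0.08, 0.963, -0.022, -0.257]
ft_force: [0.1, 0.3, -0.3]
width: 0.0111
grip_force: 40.0
```

```bash
python3 -c "
from h import *
chk(2); inc((.40,.31,.2),Rd(9.55,0))"
```

```text
t 17.95 tip out(x),lat(y),down-slope(z) mm [38.5 -0.3 -0.5] axis err deg [ 0.05 -0.13  0.07] F tool [-0.3  0.3  0.2]
t 18.0 tip out(x),lat(y),down-slope(z) mm [40.   0.5 -1.2] axis err deg [ 0.01 -0.14 -0.01] F tool [-1.5  1.5 -0.4]
t 18.0 pos [0.4003 0.3172 0.1314] F [ 1.2  1.7 -0.4] w 0.0112 inc [ 1.181e-01 -2.350e-02 -1.960e-01  1.000e-04 -6.635e-01 -7.000e-04]
```

Request:
{"name": "drive_tool", "arguments": {
  "increments": [
    [0.025,-0.005,-0.05,0,-0.1,0],
    [0.05,-0.01,-0.1,0,-0.25,0],
    [0.075,-0.015,-0.15,0,-0.4,0],
    [0.1,-0.02,-0.18,0,-0.54,0],
    [0.118,-0.0235,-0.196,0,-0.6635,0]
  ]
}}

```text
time: 18.42
ee_pos: [0.4028, 0.3106, 0.2008]
eef_rot: [-0.083, 0.997, 0.002, 0.004]
ft_force: [0.2, -0.6, 1.3]
width: 0.0113
grip_force: 40.0
```

Request:
{"name": "drive_tool", "arguments": {
  "increments": [
    [0.02,-0.12,0,0,0,0],
    [0.04,-0.24,0,0,0,0],
    [0.06,-0.36,0,0,0,0],
    [0.08,-0.48,0,0,0,0],
    [0.1,-0.61,0,0,0,0]
  ]
}}

```text
time: 18.83
ee_pos: [0.402, 0.1231, 0.1987]
eef_rot: [-0.083, 0.997, -0.0, -0.0]
ft_force: [0.8, -0.7, 0.3]
width: 0.0111
grip_force: 40.0
```

Request:
{"name": "drive_tool", "arguments": {
  "increments": [
    [-0.04,-0.13,0,0,0,0],
    [-0.08,-0.26,0,0,0,0],
    [-0.13,-0.39,0,0,0,0],
    [-0.18,-0.51,0,0,0,0],
    [-0.23,-0.62,0,0,0,0]
  ]
}}

```text
time: 19.25
ee_pos: [0.5019, -0.0507, 0.1993]
eef_rot: [-0.082, 0.997, -0.001, 0.0]
ft_force: [1.2, 0.9, -0.3]
width: 0.0111
grip_force: 40.0
```

Request:
{"name": "drive_tool", "arguments": {
  "increments": [
    [0,0,0,0,0,0],
    [0,0,0,0,0,0],
    [0,0,0,0,0,0],
    [0,0,0,0,0,0],
    [0,0,0,0,0,0]
  ]
}}

```text
time: 19.67
ee_pos: [0.5004, -0.0465, 0.1987]
eef_rot: [-0.084, 0.996, -0.001, -0.001]
ft_force: [-0.5, 0.6, 0.1]
width: 0.0116
grip_force: 40.0
```

```bash
python3 -c "
from h import *
inc((.5132,-.0698,.06),Rd(9.55,0))
cv2.imwrite('pics/s6.png',camera('scene'));cv2.imwrite('pics/w6.png',camera('wrist'))"
```

```text
t 19.67 pos [ 0.5004 -0.0465  0.1987] F [-0.5  0.6  0.1] w 0.0116 inc [-0.0299 -0.0834  0.4622 -0.0011 -0.0027  0.0013]
```

Request:
{"name": "drive_tool", "arguments": {
  "increments": [
    [-0.02,-0.05,0.06,0,0,0],
    [-0.03,-0.083,0.15,0,0,0],
    [-0.03,-0.083,0.26,0,0,0],
    [-0.03,-0.083,0.37,0,0,0],
    [-0.03,-0.083,0.462,-0.001,-0.003,0.001]
  ]
}}

```text
time: 20.18
ee_pos: [0.5127, -0.0705, 0.0581]
eef_rot: [-0.083, 0.997, -0.0, -0.0]
ft_force: [-0.8, 0.1, -0.1]
width: 0.0112
grip_force: 40.0
```

Request:
{"name": "drive_tool", "arguments": {
  "increments": [
    [0,0,0,0,0,0],
    [0,0,0,0,0,0],
    [0,0,0,0,0,0],
    [0,0,0,0,0,0],
    [0,0,0,0,0,0]
  ]
}}

```text
time: 20.6
ee_pos: [0.5145, -0.0708, 0.0617]
eef_rot: [-0.083, 0.997, -0.0, 0.001]
ft_force: [0.3, 0.0, -0.5]
width: 0.0111
grip_force: 40.0
```

```bash
python3 -c "
from h import *
inc((.5132,-.0698,.0285),Rd(9.55,0))
a=camera('scene')[150:240,160:290];t=camera('top')[120:250,240:400];r=lambda i:cv2.resize(i,(400,400*i.shape[0]//i.shape[1]),interpolation=2)
a,t=r(a),r(t);h=min(len(a),len(t));cv2.imwrite('pics/c7.png',np.hstack([a[:h],t[:h]]))"
```

```text
t 20.6 pos [ 0.5145 -0.0708  0.0617] F [ 0.3  0.  -0.5] w 0.0111 inc [ 0.0041  0.0041  0.1106 -0.0007  0.0033 -0.0018]
```

View pics/c7.png

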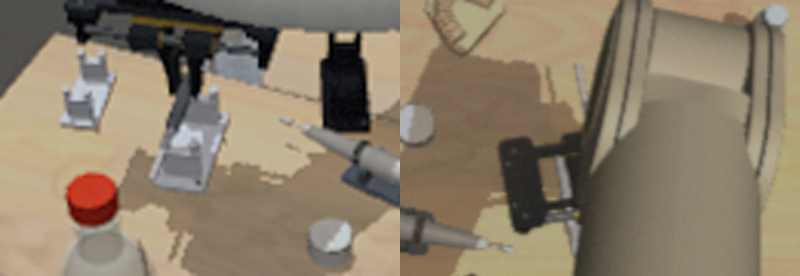

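Request:
{"name": "drive_tool", "arguments": {
  "increments": [
    [0.004,0.004,0.02,0,0.002,0],
    [0.004,0.004,0.045,0,0.003,-0.001],
    [0.004,0.004,0.07,0,0.003,-0.001],
    [0.004,0.004,0.095,0,0.003,-0.001],
    [0.004,0.004,0.108,0,0.003,-0.001]
  ]
}}

```text
time: 21.12
ee_pos: [0.5114, -0.07, 0.027]
eef_rot: [-0.083, 0.997, -0.0, -0.002]
ft_force: [-20.2, 6.4, 55.1]
width: 0.0116
grip_force: 40.0
```

Request:
{"name": "drive_tool", "arguments": {
  "increments": [
    [0,0,0,0,0,0],
    [0,0,0,0,0,0],
    [0,0,0,0,0,0],
    [0,0,0,0,0,0],
    [0,0,0,0,0,0]
  ]
}}

```text
time: 21.53
ee_pos: [0.5113, -0.07, 0.0272]
eef_rot: [-0.083, 0.997, -0.0, -0.002]
ft_force: [-4.5, 1.5, 7.2]
width: 0.0111
grip_force: 40.0
```

```bash
python3 -c "
from h import *
inc((.5132,-.0698,.0276),Rd(9.55,0))"
```

```text
t 21.53 pos [ 0.5113 -0.07    0.0272] F [-4.5  1.5  7.2] w 0.0111 inc [-0.0063 -0.0005 -0.0012 -0.0001 -0.0052 -0.0013]
```

Request:
{"name": "drive_tool", "arguments": {
  "increments": [
    [0,0,-0.003,0,0,0],
    [0,0,-0.003,0,0,0],
    [0,0,-0.003,0,0,0],
    [0,0,-0.003,0,0,0],
    [0,0,-0.003,0,0,0]
  ],
  "claw": 0.6,
  "force": 10
}}

```text
time: 21.95
ee_pos: [0.5118, -0.0701, 0.0283]
eef_rot: [-0.083, 0.997, -0.001, -0.001]
ft_force: [-0.6, -0.5, -0.1]
width: 0.0324
grip_force: 0.0
```

Request:
{"name": "drive_tool", "arguments": {
  "increments": [
    [0,0,0,0,0,0],
    [0,0,0,0,0,0],
    [0,0,0,0,0,0],
    [0,0,0,0,0,0],
    [0,0,0,0,0,0]
  ]
}}

```text
time: 22.37
ee_pos: [0.5119, -0.07, 0.0285]
eef_rot: [-0.083, 0.997, -0.0, -0.001]
ft_force: [-0.8, 0.3, -0.1]
width: 0.035
grip_force: 0.0
```

Request:
{"name": "drive_tool", "arguments": {
  "increments": [
    [0,0,0,0,0,0],
    [0,0,0,0,0,0],
    [0,0,0,0,0,0],
    [0,0,0,0,0,0],
    [0,0,0,0,0,0]
  ]
}}

```text
time: 22.78
ee_pos: [0.5119, -0.07, 0.0285]
eef_rot: [-0.083, 0.997, -0.0, -0.001]
ft_force: [0.3, -1.2, 0.2]
width: 0.0347
grip_force: 0.0
```

Retreat up and back to the earlier viewing pose, to check.

Request:
{"name": "drive_tool", "arguments": {
  "increments": [
    [0,0,-0.1,0,0,0],
    [0,0,-0.23,0,0,0],
    [0,0,-0.36,0,0,0],
    [0,0,-0.49,0,0,0],
    [0,0,-0.6,0,0,0]
  ]
}}

```text
time: 23.2
ee_pos: [0.5124, -0.0702, 0.2112]
eef_rot: [-0.082, 0.997, -0.0, -0.0]
ft_force: [1.8, -0.0, -0.2]
width: 0.0347
grip_force: 0.0
```

Request:
{"name": "drive_tool", "arguments": {
  "increments": [
    [0.06,0,0,0,-0.11,0],
    [0.12,0,0,0,-0.22,0],
    [0.18,0,0,0,-0.33,0],
    [0.24,0,0,0,-0.445,0],
    [0.24,0,0,0,-0.445,0]
  ]
}}

```text
time: 23.62
ee_pos: [0.4395, -0.0821, 0.2088]
eef_rot: [-0.081, 0.981, 0.015, 0.175]
ft_force: [0.4, 0.0, -0.4]
width: 0.0348
grip_force: 0.0
```

Request:
{"name": "drive_tool", "arguments": {
  "increments": [
    [0,0,0,0,0,0],
    [0,0,0,0,0,0],
    [0,0,0,0,0,0],
    [0,0,0,0,0,0],
    [0,0,0,0,0,0]
  ]
}}

```text
time: 24.03
ee_pos: [0.4419, -0.0816, 0.2085]
eef_rot: [-0.082, 0.982, 0.014, 0.171]
ft_force: [-0.2, -1.2, -0.2]
width: 0.0347
grip_force: 0.0
```

```bash
python3 -c "
from h import *
inc((.438,-.076,.24),Rd(9.6,-20))
c=get_calibration('wrist'); im=camera('wrist'); cv2.imwrite('pics/w8.png',im)
import pickle; pickle.dump(c,open('w8.pkl','wb'))
print([proj('w',p,c) for p in [(.4588,-.0787,.05),(.6322,-.0496,.048)]])"
```

```text
t 24.03 pos [ 0.4419 -0.0816  0.2085] F [-0.2 -1.2 -0.2] w 0.0347 inc [-0.0265  0.0205 -0.102  -0.0025 -0.0048 -0.0012]
[array([258.5135737 , 135.53374087]), array([258.17584932, 258.61267452])]
```

View pics/w8.png

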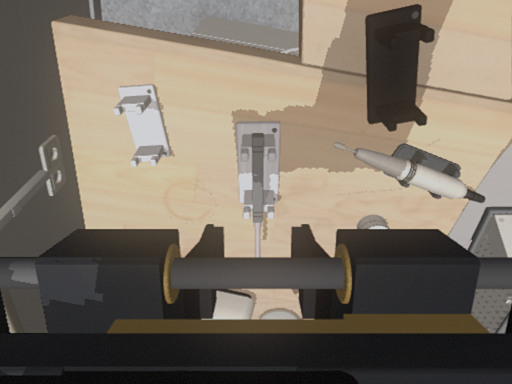

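```bash
python3 -c "
from bench import *
print(close_job())"
```

```text
the job is handed in; nothing more can be done
None
```

I pressed the key to its hard stop and held it there for about 2 s at roughly 9.5 N, then laid the stylus back in its cradle within about 2 mm of where it started (by the wrist camera). The job was handed in at about 24 s; I saw no contact with the plaster model, pot or bottle but did not re-measure them, and the hand-in gave no verdict.

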